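# Pack the bench kit into the small tote

### The arm

A 6-joint arm with a two-finger parallel gripper is mounted at the origin on the work surface. World frame = base frame: x ahead of the robot, y to its left, z up, the work surface at z = 0. Lengths are in m, angles in degrees, forces in N, time in s.
With the tool pointing down it reaches from about 0.3 to 0.75 m from the base axis. Payload 8.5 kg.
Tool frame: the origin (TCP) lies at the very end of the fingers, on their centre line; the grasp point (between the pads) lies 19 mm behind it; z points along the fingers, y is the direction in which the jaws open and shut (so a half turn about z gives the same grasp; the last joint's range is limited). The gripper opens to 85 mm and grips with 20 to 120 N. Pads are 22 mm wide; open, the fingers measure 114 mm over their backs; the gripper's body (76 mm by 85 mm) begins 54 mm behind the grasp point. The pads swing forward as they close: fully open they stand 13 mm farther back than shut.
Start: joints at [-88.367, 21.807, 74.336, -0, 83.858, -12.336], TCP at [0.133, -0.534, 0.231] pointing down, gripper open.
Joint ranges: [-178.18, 178.18], [-50.72, 133.34], [12.68, 142.11], [-81.47, 261.47], [9.98, 163.14], [-165.26, 165.26]. Speed limits (degrees/s): [136.94, 136.94, 180, 180, 180, 180].

### API

Orientations are given as a 3x3 rotation matrix whose columns are the frame's x, y, z axes.
In Python, from rig import env, vision, close_job, spotter gives the robot as it stands. The module is installed in compiled form; this text tells all that it offers.
- The arm moves only by the tool jog_arm, never from a script. Its argument "plan" is a list that holds one entry, the list of rows, each a list of 6 numbers: the shift along the tool's x, y, z in units of 40 mm (1.0 is 40 mm), then the turn, a rotation vector about the tool's x, y, z in units of 0.15 rad (1.0 is 0.15 rad). A call has 1 to 10 rows; each row shifts and turns the commanded pose from where the row before left it, along the tool's axes as they then stand; what a row does not reach is not made up. A row lasts 1/10 s, in which the tool goes at most 50 mm and 8.59 degrees, less where a joint would pass 70% of its speed; a pose out of reach is approached as far as the arm can. A call with a number of a shift or a turn outside -1 to 1 is refused whole. A call with a gripper value outside its range is refused whole. "grip" is the opening, from -1 (shut) to 1 (fully open), set as the call begins (left out, the last holds). The fingers move at their own pace and stop on an object; "squeeze" is the grip in N (left out, the last holds). Time passes only in rows, so rows that do not move let the fingers close. It gives the time, the measured TCP pose, the force and the opening at its end, in the units of the state.
- env.observe(): the state, without advancing time (a new reading comes with each control period).
- vision.get_image(name): name is "side" or "top"; returns (picture, depth): 480x640x3 uint8, red, green, blue; 480x640 float32, m along the optical axis (not along the pixel's ray), 0 where there is no reading.
- vision.camera_info(name): a dict with "fx", "fy", "cx", "cy" (pixels), "rvec" (rotation vector, rad) and "tvec" (3), from world to camera coordinates, as OpenCV has them. Camera axes: x right, y down, z forward; pixel columns grow to the right and rows downward; lengths in m; the calibration is good to about 2 mm. A picture is of the moment at which its call begins. camera_info takes no time and is no camera call.
- close_job(): hands the job in, once; it reports no verdict.
Trained networks look in the newest picture that a camera, given by its name, has taken for a name from the list of things; names that differ only in an ending like _2 or _b are one class to them, and where a whole thing is asked for, a point or a joint stands for the part that bears it (a point fixed in the world has none). Each returns a list of dicts, best first, with "score" (0 to 1); they miss things now and then, are a little off and sometimes report something else, mostly with a low value. They report only what shows in the picture. A call takes as long as a camera call.
- spotter.trace(camera, query): "pixels" (480x640 bool, what is visible of it) and "rect" ([left, top, right, bottom] in pixels, round what is visible of it).
The state is a dict: "time_s": time; "q": joint angles; "qvel": joint speeds; "joint_efforts": joint torques, N m; "position": TCP position; "tool_rot": TCP orientation; "ft_force": force on the tool from outside, world axes, zero at the start; "wrist_torque": the same for the moment, N m; "grip_width": finger opening in m.
Only numpy, scipy, OpenCV 4.12 (cv2) and the standard library are available. Lean on these libraries where they do the work, as an engineer would, in place of code of your own. Each camera call takes 0.05 s, during which the arm holds its last target.

### The job

Pack the small white tote for the bread bench: stand the rectangular metal tin and the amber glass jar upright side by side on its floor, and lift the wide dough scraper up out of its slotted wooden holder and stand it, blade down and handle up, on the tote's floor along a long wall, in the gap left beside the tin and jar. Set things down rather than dropping them, and leave the narrow scraper, the bowl and the mug where they are.

Things in the scene. Friction and masses are not known exactly. Their poses are not given: they have to be found in the camera images.
- tote: Open white plastic tote, fixed to the table, outside 132 (x) x 84 (y) x 42 (z) mm, walls and floor 4 mm: inside 124 x 76 mm, 38 mm deep. Origin: centre of its underside; x along its length.
- tote_in (a point): Centre of the tote's inner floor, 4 mm above its underside; same axes as the tote.
- tin: Plain metal tin with a closed lid, rectangular, 50 (x) x 60 (y) x 86 (z) mm, about 0.3 kg, standing on the table. Origin: centre of its underside.
- jar: Round closed amber glass jar with a steel lid, 60 mm diameter, 90 mm high in all (glass to 70 mm, then the lid, 58 mm diameter), about 0.3 kg, standing on the table. Origin: centre of its underside.
- scraper: Wide dough scraper, 0.16 kg: upright steel blade 106 (x) x 3 (y) mm with a black grip bar 106 x 14 (y) x 26 mm along its top edge, from 104 to 130 mm height. Stands blade down in one of the holder's two slots (lower edge 5 mm above the table), leaning slightly. Origin: middle of the blade's lower edge; z up to the grip, y through its thickness.
- holder: Fixed wooden block 134 (x) x 130 (y) x 50 (z) mm with two slots along x, open at the top, 6 mm wide, 111 mm long and 45 mm deep, centred at y = +42 and -42 mm. Origin: centre of its underside.
- narrow_scraper: Bystander: same make and height as the wide scraper but only 60 mm wide; it stands in the holder's other slot and stays there. Same origin and axes.
- bowl: Bystander: small open steel bowl, 124 mm across, 55 mm high. Origin: centre of its underside.
- mug: Bystander: white mug, 76 mm across, 85 mm high, handle at +y. Origin: centre of its underside.

How it is judged:
By the outcome, as a careful person would: the job done as asked, in the order asked, and still so for the second after the job is handed in, with the robot touching nothing.
It also fails if it takes over 67 s, if anything falls off the work surface, if the arm or the gripper's body presses on something with over 40 N, if the wrist force passes 120 N, or if a joint passes its speed limit or range.

## Working session

There is one attempt and no reset: what is moved stays moved. The work goes in short steps, Python scripts to look and compute and a tool call to move; the robot and the scene stay as the last step left them, time stands still between calls to the robot, and variables do not carry over. Pictures are saved under pics/ and viewed, and the job is handed in when it is done.

Besides the shell and the picture viewer there is one more tool, called after "Request:" by a JSON object that holds its "op" and its "data", one argument or row to a line. jog_arm: Moves the arm, as the interface text tells. Its arguments: {"type":"object","properties":{"plan":{"type":"array"},"grip":{"type":"number"},"squeeze":{"type":"number"}},"required":["plan"]}

```bash
mkdir -p pics
python3 - <<'E'
from rig import env, vision
import cv2,numpy as np
s=env.observe(); print({k:np.round(v,3).tolist() for k,v in s.items()})
for n in("side","top"):
    im,d=vision.get_image(n); cv2.imwrite(f"pics/{n}0.png",im[:,:,::-1]); np.save(f"{n}0.npy",d)
    print(vision.camera_info(n))
E
```

```text
{'time_s': 0.0, 'q': [-88.368, 21.841, 74.387, 0.001, 83.855, -12.334], 'qvel': [-0.119, -0.049, 0.004, -0.021, 0.018, -0.074], 'joint_efforts': [-0.0, -44.846, -23.128, -0.0, 0.005, -0.0], 'position': [0.133, -0.533, 0.231], 'tool_rot': [[0.97, 0.241, -0.0], [0.241, -0.97, 0.001], [0.0, -0.001, -1.0]], 'ft_force': [-0.493, 0.263, -0.342], 'wrist_torque': [-0.028, -0.02, -0.064], 'grip_width': 0.085}
{'fx': 617.0856268410625, 'fy': 617.0856268410625, 'cx': 323.1064763681083, 'cy': 231.54755485134112, 'rvec': array([ 2.21782888, -0.20033715,  0.08580525]), 'tvec': array([-0.59543472,  0.14135993,  1.16513146])}
{'fx': 512.9587750492783, 'fy': 512.9587750492783, 'cx': 316.40669559341984, 'cy': 242.67752231373967, 'rvec': array([ 2.15264571, -2.1788495 ,  0.13358284]), 'tvec': array([0.05710544, 0.61372027, 0.98817736])}
```

View pics/side0.png

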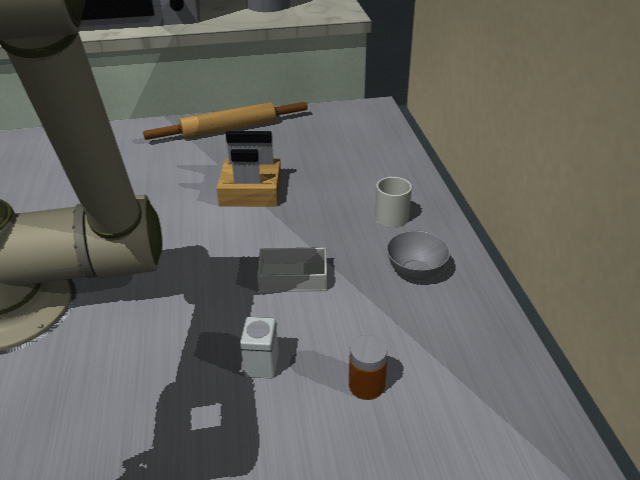

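View pics/top0.png

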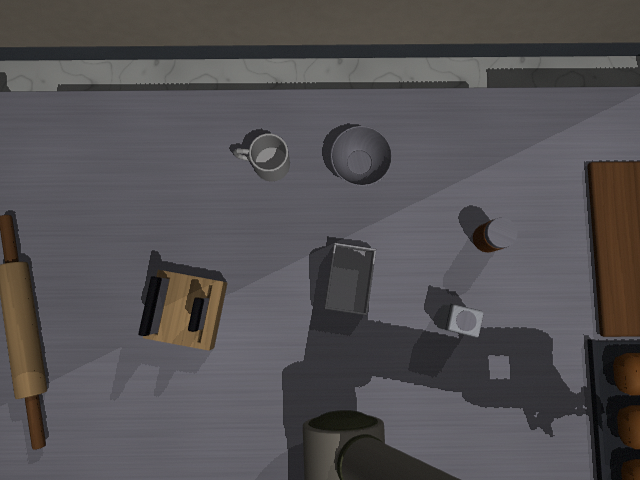

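The side view shows the tote at about (292,270), the tin at (259,347), the jar at (368,368) and the holder at (249,180). The wide scraper is at the back of the holder. The top view shows the wide scraper's bar at (150,306), tote (350,280), tin (465,320) and jar (495,234). Next I measure them.

```bash
cat > h.py <<'E'
from rig import env, vision, spotter
import cv2,numpy as np
def cloud(n,d,mask=None):
    c=vision.camera_info(n); R=cv2.Rodrigues(c['rvec'])[0]
    m=(d>0) if mask is None else (mask&(d>0))
    v,u=np.nonzero(m); z=d[v,u]
    P=np.stack([(u-c['cx'])/c['fx']*z,(v-c['cy'])/c['fy']*z,z],1)
    return (P-c['tvec'])@R   # R^T(P-t)
def proj(n,X):
    c=vision.camera_info(n); return cv2.projectPoints(np.float64(X),c['rvec'],c['tvec'],np.array([[c['fx'],0,c['cx']],[0,c['fy'],c['cy']],[0,0,1]]),None)[0][:,0]
def rect(P):
    (c,s,a)=cv2.minAreaRect((P[:,:2]*1000).astype(np.float32)); return np.round(c,1),np.round(s,1),round(a,1)
E
python3 - <<'E'
from h import *
out={}
for n in("top","side"):
    im,d=vision.get_image(n)
    for q in("tote","tin","jar","scraper","holder","narrow_scraper","bowl","mug"):
        r=spotter.trace(n,q)
        for i,e in enumerate(r[:2]):
            m=np.array(e['pixels'])
            P=cloud(n,d,m); 
            if i==0: np.save(f"c_{n}_{q}.npy",P); np.save(f"m_{n}_{q}.npy",m)
            if len(P)<5: continue
            t=np.percentile(P[:,2],97); T=P[P[:,2]>t-.008]
            print(n,q,round(e['score'],2),np.round(e['rect']),len(P),"z",np.round(np.percentile(P[:,2],[2,50,98]),3),"top rect",*rect(T))
E
```

```text
top tote 0.63 [325. 247. 376. 315.] 2929 z [0.    0.006 0.045] top rect [542.8 -15.9] [ 84.3 132.4] 80.6
top tin 0.81 [436. 302. 484. 336.] 1062 z [0.012 0.086 0.091] top rect [ 459.9 -225.4] [60.2 49. ] 74.7
top jar 0.94 [474. 219. 521. 251.] 1104 z [0.013 0.089 0.094] top rect [ 625.4 -301.2] [54.6 56.6] 26.8
top scraper 0.75 [141. 276. 166. 338.] 1088 z [0.048 0.125 0.138] top rect [494.4 349.9] [ 14.8 105.7] 79.2
top holder 0.65 [144. 270. 229. 350.] 3853 z [0.002 0.05  0.055] top rect [486.2 309. ] [130.3 134.2] 78.9
top narrow_scraper 0.56 [190. 298. 211. 330.] 511 z [0.045 0.132 0.138] top rect [477.6 267.9] [14.5 59.5] 78.0
top bowl 0.94 [332. 123. 392. 188.] 2892 z [0.003 0.023 0.057] top rect [786.9 -42. ] [121.  122.5] 45.0
top mug 0.92 [235. 133. 292. 182.] 1688 z [0.002 0.035 0.088] top rect [785.6 141.6] [74.6 73.1] 42.7
side tote 0.88 [257. 249. 329. 293.] 3002 z [0.    0.017 0.042] top rect [541.1 -17.5] [ 92.1 131.3] 79.7
side tin 0.62 [240. 312. 279. 380.] 2075 z [0.001 0.07  0.088] top rect [ 458.5 -229. ] [62.8 50.3] 75.9
side jar 0.86 [351. 334. 387. 398.] 2180 z
[... 225 characters left out ...]
  0.043  0.053] top rect [484.5 304.9] [132.8 134.6] 79.0
side holder 0.65 [261. 249. 326. 293.] 2856 z [0.001 0.017 0.042] top rect [542.2 -18.5] [ 89.  129.9] 80.6
side narrow_scraper 0.94 [233. 148. 261. 182.] 988 z [0.048 0.092 0.135] top rect [476.9 264.7] [21.1 59. ] 78.3
side bowl 0.64 [387. 230. 451. 282.] 2419 z [0.002 0.032 0.055] top rect [785.1 -43.3] [126.1 121. ] 71.8
side bowl 0.32 [226. 134. 277. 166.] 1045 z [0.051 0.11  0.136] top rect [489.5 315.9] [ 86.5 104.1] 84.1
side mug 0.72 [385. 230. 451. 280.] 2526 z [-0.001  0.031  0.055] top rect [785.1 -43.3] [126.1 121. ] 71.8
side mug 0.6 [380. 179. 408. 227.] 1551 z [0.003 0.055 0.085] top rect [785.4 138.4] [77.  73.9] 51.1
```

```bash
cat >> h.py <<'E'
from scipy.spatial.transform import Rotation as Ro
def rows(wps,start=None):
    """wps: list of (x,y,z,yaw_of_tool_x_deg or None,nrows), tool pointing down. Prints rows."""
    s=env.observe(); p=np.array(s['position']);R=np.array(s['tool_rot'])
    print("t",round(s['time_s'],2),"p",np.round(p,4),"yaw",round(np.degrees(np.arctan2(R[1,0],R[0,0])),2),"F",np.round(s['ft_force'],1),"w",round(s['grip_width'],4),"zaxis",np.round(R[:,2],3))
    if start is not None: p=np.array(start)
    for x,y,z,yaw,n in wps:
        g=np.array([x,y,z]); 
        if yaw is None: Rt=R.copy()
        else:
            a=np.radians(yaw); Rt=np.array([[np.cos(a),np.sin(a),0],[np.sin(a),-np.cos(a),0],[0,0,-1]])
        rv=Ro.from_matrix(R.T@Rt).as_rotvec()/n
        for i in range(n):
            d=R.T@(g-p)/(n-i)/.04; d=np.round(d,3); t=np.round(rv/.15,3)
            print([float(v) for v in d]+[float(v) for v in t],"," ,end="\n")
            p=p+R@d*.04; R=R@Ro.from_rotvec(t*.15).as_matrix()
        print("--",np.round(p,4))
E
python3 - <<'E'
from h import *
for n in("top","side"):
    d=np.load(n+"0.npy"); P=cloud(n,d)
    for (x,y) in [(.54,-.15),(.46,-.35),(.65,.15),(.7,-.2)]:
        m=(abs(P[:,0]-x)<.02)&(abs(P[:,1]-y)<.02); print(n,x,y,m.sum(),np.round(np.median(P[m,2])*1000,1))
# scraper lean: blade/bar slices
P=np.load("c_top_scraper.npy"); a=np.radians(-11); yv=np.array([-np.sin(a),np.cos(a)]); xv=np.array([np.cos(a),np.sin(a)])
H=np.load("c_top_holder.npy"); H=H[abs(H[:,2]-.052)<.004]
hy=H[:,:2]@yv; hx=H[:,:2]@xv; print("holder y",np.percentile(hy,[.5,99.5]),"x",np.percentile(hx,[.5,99.5]))
for z0,z1 in((.12,.128),(.128,.142)):
    m=(P[:,2]>z0)&(P[:,2]<z1); print(z0,m.sum(),np.percentile(P[m,:2]@yv,[2,98]),np.percentile(P[m,:2]@xv,[1,99]))
rows([(.459,-.227,.15,-15,14)])
E
```

```text
top 0.54 -0.15 384 1.0
top 0.46 -0.35 387 1.0
top 0.65 0.15 375 0.9
top 0.7 -0.2 359 0.9
side 0.54 -0.15 358 -0.6
side 0.46 -0.35 576 -0.6
side 0.65 0.15 196 -0.7
side 0.7 -0.2 376 -0.8
holder y [0.33139478 0.45725713] x [0.351687   0.48479331]
0.12 86 [0.43064588 0.43279201] [0.36815237 0.46968679]
0.128 507 [0.43091727 0.44430256] [0.36731297 0.47028419]
t 1.0 p [ 0.1328 -0.5337  0.2313] yaw 13.97 F [ 0.2 -0.3 -0.3] w 0.0854 zaxis [-0. -0. -1.]
[0.698, -0.391, 0.145, 0.0, 0.0, 0.241] ,
[0.683, -0.416, 0.145, 0.0, 0.0, 0.241] ,
[0.667, -0.44, 0.145, 0.0, 0.0, 0.241] ,
[0.651, -0.464, 0.145, 0.0, 0.0, 0.241] ,
[0.634, -0.487, 0.145, 0.0, 0.0, 0.241] ,
[0.616, -0.51, 0.145, 0.0, 0.0, 0.241] ,
[0.597, -0.532, 0.145, 0.0, 0.0, 0.241] ,
[0.577, -0.553, 0.145, 0.0, 0.0, 0.241] ,
[0.557, -0.574, 0.146, 0.0, 0.0, 0.241] ,
[0.536, -0.593, 0.145, 0.0, 0.0, 0.241] ,
[0.514, -0.612, 0.146, 0.0, 0.0, 0.241] ,
[0.492, -0.631, 0.145, 0.0, 0.0, 0.241] ,
[0.469, -0.648, 0.146, 0.0, 0.0, 0.241] ,
[0.445, -0.664, 0.145, 0.0, 0.0, 0.241] ,
-- [ 0.459 -0.227  0.15 ]
```

Request:
{"op": "jog_arm", "data": {
  "plan": [
    [[0.7,-0.39,0.145,0,0,0.24],[0.68,-0.42,0.145,0,0,0.24],[0.67,-0.44,0.145,0,0,0.24],[0.65,-0.465,0.145,0,0,0.24],[0.635,-0.49,0.145,0,0,0.24],[0.615,-0.51,0.145,0,0,0.24],[0.6,-0.53,0.145,0,0,0.24],[0.58,-0.555,0.145,0,0,0.24],[0.555,-0.575,0.145,0,0,0.24],[0.535,-0.595,0.145,0,0,0.24]]
  ],
  "grip": 1
}}

```text
time_s: 2.0
position: [0.3666, -0.3131, 0.1732]
tool_rot: [[0.993, -0.117, 0.0], [-0.117, -0.993, -0.0], [0.0, 0.0, -1.0]]
ft_force: [0.5, -0.2, 0.2]
grip_width: 0.0855
```

Request:
{"op": "jog_arm", "data": {
  "plan": [
    [[0.515,-0.61,0.145,0,0,0.24],[0.49,-0.63,0.145,0,0,0.24],[0.47,-0.65,0.145,0,0,0.24],[0.445,-0.665,0.145,0,0,0.24],[0,0,0,0,0,0],[0,0,0,0,0,0]]
  ]
}}

```text
time_s: 2.6
position: [0.4589, -0.226, 0.15]
tool_rot: [[0.967, -0.256, -0.0], [-0.256, -0.967, -0.0], [-0.0, 0.0, -1.0]]
ft_force: [0.4, 0.2, 0.5]
grip_width: 0.0856
```

Run:
```python
from h import *
rows([(.459,-.227,.05,-15,6)])
```

```text
t 2.6 p [ 0.4589 -0.226   0.15  ] yaw -14.8 F [0.4 0.2 0.5] w 0.0856 zaxis [-0. -0. -1.]
[0.001, 0.004, 0.417, 0.0, 0.0, 0.004] ,
[0.002, 0.004, 0.417, 0.0, 0.0, 0.004] ,
[0.001, 0.004, 0.417, 0.0, 0.0, 0.004] ,
[0.002, 0.004, 0.417, 0.0, 0.0, 0.004] ,
[0.001, 0.003, 0.416, 0.0, 0.0, 0.004] ,
[0.002, 0.004, 0.417, 0.0, 0.0, 0.004] ,
-- [ 0.459 -0.227  0.05 ]
```

Request:
{"op": "jog_arm", "data": {
  "plan": [
    [[0,0.02,0.5,0,0,0.02],[0,0,0.5,0,0,0],[0,0,0.5,0,0,0],[0,0,0.5,0,0,0],[0,0,0.3,0,0,0],[0,0,0.2,0,0,0],[0,0,0,0,0,0],[0,0,0,0,0,0]]
  ]
}}

```text
time_s: 3.4
position: [0.4586, -0.2276, 0.0507]
tool_rot: [[0.965, -0.261, 0.001], [-0.261, -0.965, -0.001], [0.001, 0.0, -1.0]]
ft_force: [-0.2, 0.1, 0.1]
grip_width: 0.0858
```

Request:
{"op": "jog_arm", "data": {
  "plan": [
    [[0,0,0,0,0,0],[0,0,0,0,0,0],[0,0,0,0,0,0],[0,0,0,0,0,0],[0,0,0,0,0,0],[0,0,0,0,0,0],[0,0,0,0,0,0],[0,0,0,0,0,0]]
  ],
  "grip": -1,
  "squeeze": 40
}}

```text
time_s: 4.2
position: [0.4589, -0.2274, 0.0509]
tool_rot: [[0.966, -0.26, 0.001], [-0.26, -0.966, -0.001], [0.001, 0.001, -1.0]]
ft_force: [-1.3, -0.7, 5.6]
grip_width: 0.0594
```

Run:
```python
from h import *
for n in("top","side"):
    im,d=vision.get_image(n); cv2.imwrite(f"pics/{n}1.png",im[:,:,::-1])
    r=spotter.trace(n,"tin")
    for e in r[:1]:
        P=cloud(n,d,np.array(e['pixels'])); print(n,e['score'],len(P)); T=P[abs(P[:,2]-.087)<.006]
        print(rect(T))
s=env.observe();print(s['position'],s['grip_width'],s['ft_force'])
```

```text
top 0.73 159
(array([ 466.6, -202.5]), array([15.6, 49.7]), 67.1)
side 0.8 1128
(array([ 474.8, -234.5]), array([58.2, 15.9]), 75.7)
[ 0.45892635 -0.22737552  0.05089009] 0.05918230925745505 [-1.90407692  0.49011676  6.43714209]
```

Run:
```python
from h import *
from scipy.optimize import least_squares
for n in("top","side"):
    P=np.load(f"c_{n}_tote.npy"); off=.001 if n=="top" else -.0006
    z=P[:,2]-off; T=P[(z>.039)&(z<.0445),:2]
    def f(p):
        a=p[2]; d=T-p[:2]; u=d@[np.cos(a),np.sin(a)]; v=d@[-np.sin(a),np.cos(a)]
        qx=abs(u)-.064; qy=abs(v)-.040   # rim midline
        return np.where((qx>0)&(qy>0),np.hypot(np.maximum(qx,0),np.maximum(qy,0)),np.maximum(qx,qy))
    r=least_squares(f,[.542,-.017,np.radians(-9.5)],loss="soft_l1",f_scale=.002)
    print(n,len(T),r.x[:2],np.degrees(r.x[2]),np.sqrt(np.mean(r.fun**2)))
```

```text
top 364 [ 0.54247644 -0.01556463] -9.400032554288186 0.001159631454404873
side 377 [ 0.54169781 -0.01781562] -9.336919561233568 0.0017502820979911704
```

View pics/side1.png

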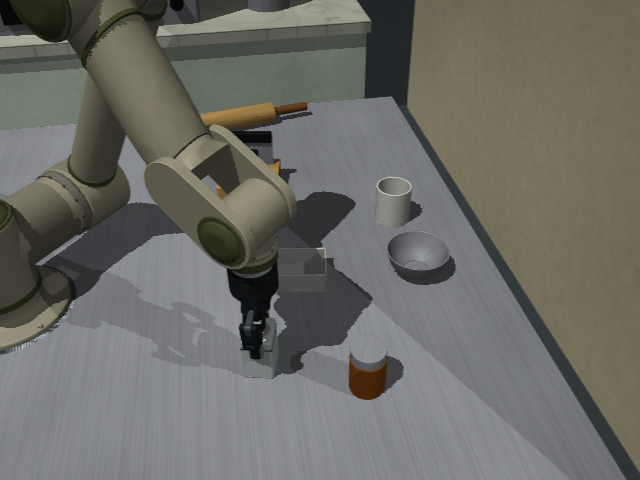

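Run:
```python
from h import *
rows([(.459,-.227,.13,-15,4),(.5094,-.0164,.13,-9.4,9),(.5094,-.0164,.06,-9.4,4)])
```

```text
t 4.4 p [ 0.4589 -0.2274  0.0509] yaw -15.07 F [-1.9  0.5  6.4] w 0.0592 zaxis [ 0.001 -0.001 -1.   ]
[0.0, -0.002, -0.494, 0.001, -0.002, -0.002] ,
[0.001, -0.002, -0.495, 0.001, -0.002, -0.002] ,
[0.0, -0.002, -0.494, 0.001, -0.002, -0.002] ,
[0.0, -0.002, -0.495, 0.001, -0.002, -0.002] ,
-- [ 0.459 -0.227  0.13 ]
[-0.016, -0.601, -0.0, 0.0, -0.0, -0.072] ,
[-0.01, -0.602, -0.0, 0.0, -0.0, -0.072] ,
[-0.003, -0.602, -0.0, 0.0, -0.0, -0.072] ,
[0.003, -0.601, -0.0, 0.0, -0.0, -0.072] ,
[0.01, -0.601, -0.0, 0.0, -0.0, -0.072] ,
[0.016, -0.601, -0.0, 0.0, -0.0, -0.072] ,
[0.023, -0.601, -0.0, 0.0, -0.0, -0.072] ,
[0.029, -0.601, -0.0, 0.0, -0.0, -0.072] ,
[0.036, -0.601, -0.001, 0.0, -0.0, -0.072] ,
-- [ 0.5094 -0.0164  0.13  ]
[0.0, -0.0, 0.438, 0.0, -0.0, -0.001] ,
[0.0, -0.0, 0.437, 0.0, -0.0, -0.001] ,
[0.0, -0.0, 0.438, 0.0, -0.0, -0.001] ,
[0.0, -0.001, 0.437, 0.0, -0.0, -0.001] ,
-- [ 0.5094 -0.0164  0.06  ]
```

Request:
{"op": "jog_arm", "data": {
  "plan": [
    [[0,0,-0.3,0,0,0],[0,0,-0.5,0,0,0],[0,0,-0.6,0,0,0],[0,0,-0.6,0,0,0],[0,-0.3,0,0,0,-0.07],[0,-0.6,0,0,0,-0.07],[0,-0.7,0,0,0,-0.07],[0,-0.7,0,0,0,-0.07],[0,-0.7,0,0,0,-0.07],[0,-0.7,0,0,0,-0.07]]
  ]
}}

```text
time_s: 5.4
position: [0.4923, -0.0808, 0.1285]
tool_rot: [[0.98, -0.198, -0.002], [-0.198, -0.98, 0.001], [-0.003, -0.001, -1.0]]
ft_force: [-0.3, -0.4, -3.4]
grip_width: 0.0591
```

Request:
{"op": "jog_arm", "data": {
  "plan": [
    [[0.03,-0.7,0,0,0,-0.07],[0.03,-0.6,0,0,0,-0.07],[0.03,-0.4,0,0,0,-0.08],[0,0,0,0,0,0],[0,0,0,0,0,0],[0,0,0,0,0,0]]
  ]
}}

```text
time_s: 6.0
position: [0.509, -0.0173, 0.1295]
tool_rot: [[0.986, -0.167, -0.001], [-0.167, -0.986, 0.0], [-0.001, 0.0, -1.0]]
ft_force: [-0.0, -0.7, -3.6]
grip_width: 0.0591
```

Run:
```python
from h import *
rows([(.5094,-.0164,.062,-9.4,4)])
for n in("side",):
    im,d=vision.get_image(n); cv2.imwrite(f"pics/{n}2.png",im[:,:,::-1])
    for q in("tin","tote"):
      for e in spotter.trace(n,q)[:1]:
        P=cloud(n,d,np.array(e['pixels'])); print(n,q,e['score'],len(P),np.percentile(P,[1,50,99],axis=0)); 
        np.save("s_"+q+".npy",P)
        z=np.percentile(P[:,2],96); print(rect(P[abs(P[:,2]-z)<.008]))
```

```text
t 6.0 p [ 0.509  -0.0173  0.1295] yaw -9.61 F [-0.  -0.7 -3.6] w 0.0591 zaxis [-0.001  0.    -1.   ]
[0.002, -0.006, 0.422, 0.0, 0.002, -0.006] ,
[0.002, -0.006, 0.422, 0.0, 0.002, -0.006] ,
[0.002, -0.006, 0.422, 0.0, 0.002, -0.006] ,
[0.002, -0.007, 0.421, 0.0, 0.002, -0.006] ,
-- [ 0.5094 -0.0164  0.062 ]
side tin 0.57 1076 [[ 4.80453359e-01 -5.46851429e-02 -3.37806827e-04]
 [ 5.11101919e-01 -4.55235340e-02  1.23477871e-01]
 [ 5.37169755e-01  1.46599990e-01  1.66994065e-01]]
(array([508.7, -19.5]), array([62. , 49.9]), 80.6)
side tote 0.6 2781 [[ 0.47214122 -0.06826468 -0.00115941]
 [ 0.54637568 -0.00845504  0.014477  ]
 [ 0.60882737  0.03915223  0.04334509]]
(array([541.3, -18.2]), array([ 89.3, 132.5]), 81.1)
```

View pics/side2.png

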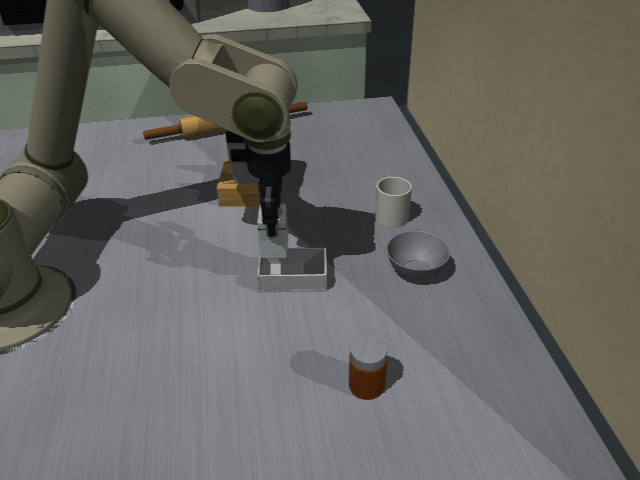

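Request:
{"op": "jog_arm", "data": {
  "plan": [
    [[0.01,-0.04,0.3,0,0,-0.02],[0,0,0.5,0,0,0],[0,0,0.4,0,0,0],[0,0,0.25,0,0,0],[0,0,0.15,0,0,0],[0,0,0.08,0,0,0],[0,0,0.06,0,0,0],[0,0,0,0,0,0],[0,0,0,0,0,0]]
  ]
}}

```text
time_s: 7.05
position: [0.5102, -0.0155, 0.0609]
tool_rot: [[0.987, -0.163, 0.001], [-0.163, -0.987, -0.0], [0.001, 0.0, -1.0]]
ft_force: [-0.4, -0.4, -3.5]
grip_width: 0.0597
```

Request:
{"op": "jog_arm", "data": {
  "plan": [
    [[-0.01,0,0.05,0,0,0],[0,0,0.05,0,0,0],[0,0,0.03,0,0,0],[0,0,0.02,0,0,0],[0,0,0,0,0,0],[0,0,0,0,0,0]]
  ]
}}

```text
time_s: 7.65
position: [0.5096, -0.0154, 0.0549]
tool_rot: [[0.987, -0.163, 0.0], [-0.163, -0.987, -0.0], [0.0, 0.0, -1.0]]
ft_force: [-2.1, 0.4, 4.8]
grip_width: 0.0591
```

Request:
{"op": "jog_arm", "data": {
  "plan": [
    [[0,0,0,0,0,0],[0,0,0,0,0,0],[0,0,0,0,0,0],[0,0,0,0,0,0],[0,0,-0.2,0,0,0],[0,0,-0.6,0,0,0],[0,0,-0.8,0,0,0],[0,0,-0.8,0,0,0]]
  ],
  "grip": 1
}}

```text
time_s: 8.45
position: [0.5095, -0.0154, 0.1521]
tool_rot: [[0.987, -0.163, -0.0], [-0.163, -0.987, 0.0], [-0.0, -0.0, -1.0]]
ft_force: [-0.4, -0.4, 0.1]
grip_width: 0.0858
```

Run:
```python
from h import *
rows([(.6252,-.3015,.15,-9.4,12)])
```

```text
t 8.45 p [ 0.5095 -0.0154  0.1521] yaw -9.41 F [-0.4 -0.4  0.1] w 0.0858 zaxis [-0.  0. -1.]
[0.335, 0.549, 0.004, -0.0, 0.0, -0.0] ,
[0.335, 0.549, 0.004, -0.0, 0.0, -0.0] ,
[0.335, 0.549, 0.004, -0.0, 0.0, -0.0] ,
[0.335, 0.548, 0.004, -0.0, 0.0, -0.0] ,
[0.335, 0.549, 0.004, -0.0, 0.0, -0.0] ,
[0.336, 0.548, 0.005, -0.0, 0.0, -0.0] ,
[0.335, 0.549, 0.004, -0.0, 0.0, -0.0] ,
[0.336, 0.548, 0.005, -0.0, 0.0, -0.0] ,
[0.335, 0.549, 0.004, -0.0, 0.0, -0.0] ,
[0.336, 0.548, 0.005, -0.0, 0.0, -0.0] ,
[0.335, 0.549, 0.004, -0.0, 0.0, -0.0] ,
[0.336, 0.548, 0.005, -0.0, 0.0, -0.0] ,
-- [ 0.6252 -0.3015  0.15  ]
```

Request:
{"op": "jog_arm", "data": {
  "plan": [
    [[0.2,0.33,0,0,0,0],[0.4,0.65,0,0,0,0],[0.4,0.65,0,0,0,0],[0.4,0.65,0,0,0,0],[0.4,0.65,0,0,0,0],[0.4,0.65,0,0,0,0],[0.4,0.65,0,0,0,0],[0.4,0.65,0,0,0,0],[0.4,0.65,0,0,0,0],[0.4,0.65,0,0,0,0]]
  ]
}}

```text
time_s: 9.45
position: [0.6192, -0.2858, 0.1499]
tool_rot: [[0.986, -0.164, -0.001], [-0.164, -0.986, 0.0], [-0.001, -0.0, -1.0]]
ft_force: [-0.3, -0.4, 0.2]
grip_width: 0.0853
```

Request:
{"op": "jog_arm", "data": {
  "plan": [
    [[0.22,0.4,0,0,0,0],[0,0,0,0,0,0],[0,0,0,0,0,0]]
  ]
}}

```text
time_s: 9.75
position: [0.6248, -0.3012, 0.1498]
tool_rot: [[0.986, -0.164, -0.001], [-0.164, -0.986, 0.001], [-0.001, -0.001, -1.0]]
ft_force: [-0.1, 0.6, 0.3]
grip_width: 0.0853
```

Run:
```python
from h import *
im,d=vision.get_image("side"); cv2.imwrite("pics/side3.png",im[:,:,::-1])
im,d=vision.get_image("top"); cv2.imwrite("pics/top3.png",im[:,:,::-1])
P=cloud("top",d)
T=P[(abs(P[:,0]-.51)<.05)&(abs(P[:,1]+.015)<.05)&(abs(P[:,2]-.091)<.006)]
print(len(T),rect(T))
rows([(.6252,-.3015,.046,-9.4,4)])
```

```text
844 (array([510.6, -14.8]), array([60.1, 49.9]), 81.2)
t 9.85 p [ 0.625  -0.3004  0.1505] yaw -9.37 F [ 1.1 -0.1  0.3] w 0.0856 zaxis [-0.001  0.001 -1.   ]
[0.003, 0.007, 0.653, -0.001, 0.001, 0.001] ,
[0.003, 0.007, 0.653, -0.001, 0.001, 0.001] ,
[0.002, 0.006, 0.653, -0.001, 0.001, 0.001] ,
[0.002, 0.007, 0.653, -0.001, 0.001, 0.001] ,
-- [ 0.6252 -0.3015  0.046 ]
```

View pics/side3.png

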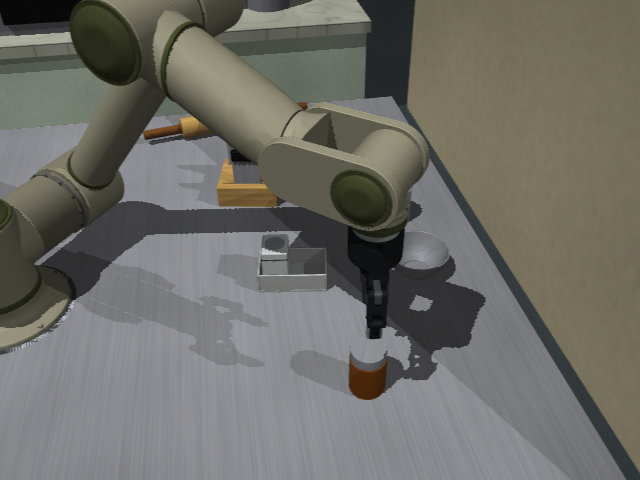

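Request:
{"op": "jog_arm", "data": {
  "plan": [
    [[-0.01,0.02,0.4,0,0,0],[0,0,0.6,0,0,0],[0,0,0.6,0,0,0],[0,0,0.5,0,0,0],[0,0,0.3,0,0,0],[0,0,0.19,0,0,0],[0,0,0,0,0,0],[0,0,0,0,0,0]]
  ]
}}

```text
time_s: 10.65
position: [0.6251, -0.3022, 0.0479]
tool_rot: [[0.987, -0.163, 0.001], [-0.163, -0.987, -0.001], [0.001, 0.001, -1.0]]
ft_force: [-0.9, -0.2, 0.1]
grip_width: 0.0854
```

Request:
{"op": "jog_arm", "data": {
  "plan": [
    [[0,0,0,0,0,0],[0,0,0,0,0,0],[0,0,0,0,0,0],[0,0,0,0,0,0],[0,0,0,0,0,0],[0,0,0,0,0,0],[0,0,0,0,0,0],[0,0,0,0,0,0]]
  ],
  "grip": -1,
  "squeeze": 40
}}

```text
time_s: 11.45
position: [0.625, -0.3026, 0.048]
tool_rot: [[0.987, -0.164, 0.001], [-0.164, -0.987, -0.001], [0.002, 0.001, -1.0]]
ft_force: [-0.8, -0.1, 5.8]
grip_width: 0.0588
```

Request:
{"op": "jog_arm", "data": {
  "plan": [
    [[0,0,-0.3,0,0,0],[0,0,-0.5,0,0,0],[0,0,-0.6,0,0,0],[0,0,-0.6,0,0,0],[0,0,-0.4,0,0,0],[0,0,-0.1,0,0,0],[0,0,0,0,0,0]]
  ]
}}

```text
time_s: 12.15
position: [0.6246, -0.3019, 0.1469]
tool_rot: [[0.987, -0.163, -0.0], [-0.163, -0.987, 0.0], [-0.0, -0.0, -1.0]]
ft_force: [0.1, -0.1, -4.0]
grip_width: 0.0589
```

Run:
```python
from h import *
im,d=vision.get_image("side"); cv2.imwrite("pics/side4.png",im[:,:,::-1])
e=spotter.trace("side","jar")[0]
P=cloud("side",d,np.array(e['pixels'])); print(e['score'],len(P),np.round(np.percentile(P[:,2],[1,50,99]),3))
B=P[(P[:,2]<np.percentile(P[:,2],60))]; 
from scipy.optimize import least_squares
r=least_squares(lambda c:np.hypot(B[:,0]-c[0],B[:,1]-c[1])-.03,[.625,-.301],loss="soft_l1",f_scale=.002);print(r.x)
rows([(.5678,-.0256,.125,-9.4,10)])
```

```text
0.95 1500 [0.    0.142 0.19 ]
[ 0.62342646 -0.30121922]
t 12.25 p [ 0.6242 -0.3017  0.1455] yaw -9.41 F [-0.7  0.8 -3.7] w 0.0587 zaxis [-0.002  0.002 -1.   ]
[-0.252, -0.658, 0.053, -0.001, 0.002, -0.0] ,
[-0.252, -0.658, 0.053, -0.001, 0.002, -0.0] ,
[-0.252, -0.658, 0.052, -0.001, 0.002, -0.0] ,
[-0.252, -0.658, 0.052, -0.001, 0.002, -0.0] ,
[-0.252, -0.658, 0.052, -0.001, 0.002, -0.0] ,
[-0.252, -0.658, 0.052, -0.001, 0.002, -0.0] ,
[-0.252, -0.658, 0.052, -0.001, 0.002, -0.0] ,
[-0.252, -0.658, 0.051, -0.001, 0.002, -0.0] ,
[-0.252, -0.658, 0.051, -0.001, 0.002, -0.0] ,
[-0.252, -0.658, 0.051, -0.001, 0.002, -0.0] ,
-- [ 0.5678 -0.0256  0.125 ]
```

View pics/side4.png

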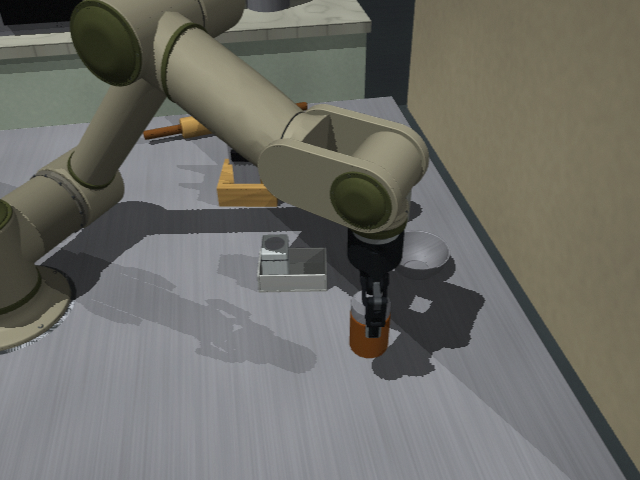

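Request:
{"op": "jog_arm", "data": {
  "plan": [
    [[-0.12,-0.33,0,0,0,0],[-0.25,-0.65,0,0,0,0],[-0.26,-0.7,0,0,0,0],[-0.26,-0.7,0,0,0,0],[-0.26,-0.7,0,0,0,0],[-0.26,-0.7,0,0,0,0],[-0.26,-0.7,0,0,0,0],[-0.26,-0.7,0,0,0,0],[-0.26,-0.7,0,0,0,0],[-0.24,-0.55,0,0,0,0]]
  ]
}}

```text
time_s: 13.25
position: [0.57, -0.0308, 0.1459]
tool_rot: [[0.987, -0.163, -0.002], [-0.163, -0.987, 0.001], [-0.002, -0.0, -1.0]]
ft_force: [-0.9, -0.4, -3.4]
grip_width: 0.0583
```

Request:
{"op": "jog_arm", "data": {
  "plan": [
    [[-0.08,-0.15,0.2,0,0,0],[0,0,0.4,0,0,0],[0,0,0,0,0,0],[0,0,0,0,0,0],[0,0,0,0,0,0]]
  ]
}}

```text
time_s: 13.75
position: [0.569, -0.0266, 0.1232]
tool_rot: [[0.986, -0.164, 0.0], [-0.164, -0.986, -0.0], [0.001, 0.0, -1.0]]
ft_force: [-0.1, 0.1, -3.2]
grip_width: 0.0584
```

Run:
```python
from h import *
rows([(.568,-.0253,.06,-9.4,4)])
im,d=vision.get_image("side"); cv2.imwrite("pics/side5.png",im[:,:,::-1])
```

```text
t 13.75 p [ 0.569  -0.0266  0.1232] yaw -9.45 F [-0.1  0.1 -3.2] w 0.0584 zaxis [ 0. -0. -1.]
[-0.008, -0.007, 0.395, 0.0, -0.001, -0.001] ,
[-0.008, -0.007, 0.395, 0.0, -0.001, -0.001] ,
[-0.007, -0.007, 0.395, 0.0, -0.001, -0.001] ,
[-0.008, -0.008, 0.395, 0.0, -0.001, -0.001] ,
-- [ 0.568  -0.0253  0.06  ]
```

View pics/side5.png

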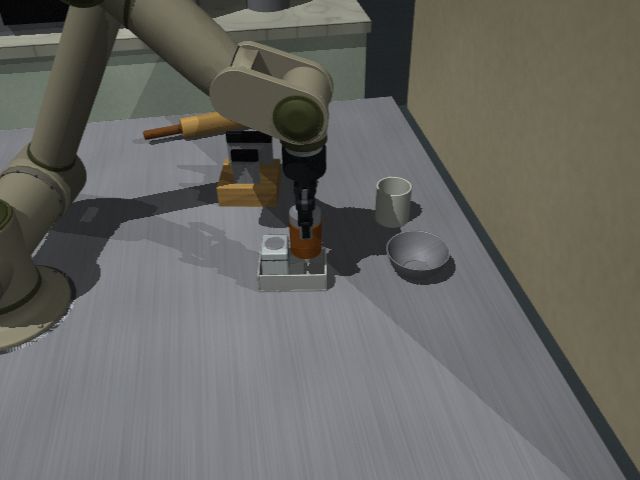

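Request:
{"op": "jog_arm", "data": {
  "plan": [
    [[-0.02,-0.03,0.3,0,0,0],[0,0,0.45,0,0,0],[0,0,0.4,0,0,0],[0,0,0.25,0,0,0],[0,0,0.15,0,0,0],[0,0,0.08,0,0,0],[0,0,0,0,0,0],[0,0,0,0,0,0]]
  ]
}}

```text
time_s: 14.6
position: [0.5684, -0.0248, 0.0582]
tool_rot: [[0.987, -0.163, 0.001], [-0.163, -0.987, -0.0], [0.001, 0.0, -1.0]]
ft_force: [0.6, -0.5, -3.1]
grip_width: 0.0583
```

Request:
{"op": "jog_arm", "data": {
  "plan": [
    [[-0.01,0,0.05,0,0,0],[0,0,0.05,0,0,0],[0,0,0.03,0,0,0],[0,0,0.02,0,0,0],[0,0,0,0,0,0],[0,0,0,0,0,0]]
  ]
}}

```text
time_s: 15.2
position: [0.5677, -0.0246, 0.0521]
tool_rot: [[0.987, -0.163, 0.0], [-0.163, -0.987, -0.0], [0.0, -0.0, -1.0]]
ft_force: [-1.7, 0.7, 1.8]
grip_width: 0.0582
```

Request:
{"op": "jog_arm", "data": {
  "plan": [
    [[0,0,0,0,0,0],[0,0,0,0,0,0],[0,0,0,0,0,0],[0,0,0,0,0,0],[0,0,-0.2,0,0,0],[0,0,-0.6,0,0,0],[0,0,-0.8,0,0,0],[0,0,-0.8,0,0,0],[0,0,-0.6,0,0,0]]
  ],
  "grip": 1
}}

```text
time_s: 16.1
position: [0.568, -0.0247, 0.1744]
tool_rot: [[0.987, -0.163, 0.002], [-0.163, -0.987, -0.001], [0.003, 0.0, -1.0]]
ft_force: [-0.4, 0.1, 0.5]
grip_width: 0.0854
```

Run:
```python
from h import *
rows([(.4935,.3495,.175,-11,14)])
im,d=vision.get_image("side"); cv2.imwrite("pics/side6.png",im[:,:,::-1])
c=np.percentile
# scraper, side camera: y' of bar
for q in("scraper","narrow_scraper"):
    for n in("top","side"):
        P=np.load(f"c_{n}_{q}.npy"); a=np.radians(-11); u=P[:,:2]@[np.cos(a),np.sin(a)]; v=P[:,:2]@[-np.sin(a),np.cos(a)]
        for z0 in(.06,.08,.095,.113,.125,.132):
            m=abs(P[:,2]-z0)<.005
            if m.sum()>10: print(q,n,z0,m.sum(),"u",np.round(c(u[m],[2,98]),4),"v",np.round(c(v[m],[2,50,98]),4))
```

```text
t 16.1 p [ 0.568  -0.0247  0.1744] yaw -9.4 F [-0.4  0.1  0.5] w 0.0854 zaxis [ 0.002 -0.001 -1.   ]
[-0.24, -0.637, -0.002, 0.0, -0.001, 0.013] ,
[-0.242, -0.637, -0.002, 0.0, -0.001, 0.013] ,
[-0.243, -0.637, -0.002, 0.0, -0.001, 0.013] ,
[-0.244, -0.636, -0.002, 0.0, -0.001, 0.013] ,
[-0.245, -0.636, -0.001, 0.0, -0.001, 0.013] ,
[-0.247, -0.635, -0.001, 0.0, -0.001, 0.013] ,
[-0.248, -0.635, -0.001, 0.0, -0.001, 0.013] ,
[-0.249, -0.634, -0.002, 0.0, -0.001, 0.013] ,
[-0.25, -0.634, -0.001, 0.0, -0.001, 0.013] ,
[-0.252, -0.633, -0.001, 0.0, -0.001, 0.013] ,
[-0.253, -0.633, -0.002, 0.0, -0.001, 0.013] ,
[-0.254, -0.632, -0.001, 0.0, -0.001, 0.013] ,
[-0.255, -0.631, -0.001, 0.0, -0.001, 0.013] ,
[-0.257, -0.631, -0.002, 0.0, -0.001, 0.013] ,
-- [0.4935 0.3495 0.175 ]
scraper top 0.06 86 u [0.3685 0.4665] v [0.4361 0.437  0.4379]
scraper top 0.08 94 u [0.3703 0.4705] v [0.4357 0.4369 0.4381]
scraper top 0.095 38 u [0.3687 0.4659] v [0.4358 0.4367 0.4378]
scraper top 0.113 53 u [0.3698 0.47  ] v [0.4308 0.4316 0.4327]
scraper top 0.125 102 u [0.3685 0.468 ] v [0.4306 0.4314 0.4328
[... 546 characters left out ...]
p 0.08 35 u [0.3893 0.4465] v [0.3523 0.3531 0.3535]
narrow_scraper top 0.113 16 u [0.3965 0.4459] v [0.347  0.3477 0.3497]
narrow_scraper top 0.125 44 u [0.3924 0.4477] v [0.3469 0.3476 0.3528]
narrow_scraper top 0.132 247 u [0.3899 0.4465] v [0.3472 0.3531 0.361 ]
narrow_scraper side 0.06 103 u [0.3879 0.4465] v [0.3483 0.3524 0.3577]
narrow_scraper side 0.08 96 u [0.388  0.4445] v [0.3481 0.3517 0.3569]
narrow_scraper side 0.095 110 u [0.3854 0.4469] v [0.3488 0.3529 0.4384]
narrow_scraper side 0.113 93 u [0.3908 0.4469] v [0.3427 0.3478 0.3518]
narrow_scraper side 0.125 109 u [0.3885 0.447 ] v [0.3424 0.347  0.3527]
narrow_scraper side 0.132 152 u [0.3892 0.4461] v [0.3407 0.3486 0.3597]
```

View pics/side6.png

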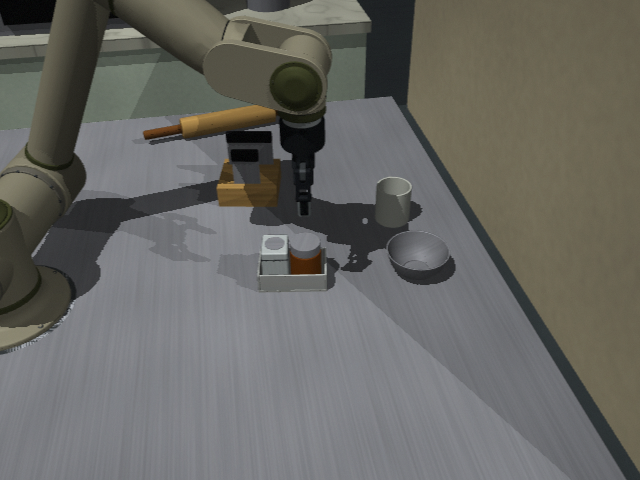

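Request:
{"op": "jog_arm", "data": {
  "plan": [
    [[-0.13,-0.35,0,0,0,0.018],[-0.25,-0.65,0,0,0,0.018],[-0.28,-0.75,0,0,0,0.018],[-0.28,-0.75,0,0,0,0.018],[-0.28,-0.75,0,0,0,0.018],[-0.28,-0.75,0,0,0,0.018],[-0.28,-0.75,0,0,0,0.018],[-0.28,-0.75,0,0,0,0.018],[-0.28,-0.75,0,0,0,0.018],[-0.28,-0.75,0,0,0,0.018]]
  ]
}}

```text
time_s: 17.15
position: [0.5123, 0.2714, 0.1707]
tool_rot: [[0.982, -0.19, -0.002], [-0.19, -0.982, -0.0], [-0.002, 0.001, -1.0]]
ft_force: [1.2, -0.4, -0.4]
grip_width: 0.0856
```

Request:
{"op": "jog_arm", "data": {
  "plan": [
    [[-0.28,-0.7,0,0,0,0],[-0.28,-0.6,0,0,0,0],[-0.26,-0.4,0,0,0,0],[0,0,0,0,0,0],[0,0,0,0,0,0]]
  ]
}}

```text
time_s: 17.65
position: [0.4938, 0.3426, 0.1709]
tool_rot: [[0.982, -0.189, -0.001], [-0.189, -0.982, -0.001], [-0.001, 0.001, -1.0]]
ft_force: [-0.3, -0.1, -0.1]
grip_width: 0.0854
```

Run:
```python
from h import *
im,d=vision.get_image("top"); cv2.imwrite("pics/top7.png",im[:,:,::-1])
P=cloud("top",d)
T=P[(abs(P[:,0]-.54)<.07)&(abs(P[:,1]+.018)<.06)&(abs(P[:,2]-.094)<.008)]
a=np.radians(-9.4);u=(T[:,:2]-[.5424,-.0156])@[np.cos(a),np.sin(a)];v=(T[:,:2]-[.5424,-.0156])@[-np.sin(a),np.cos(a)]
for nm,m in(("tin",u<-8e-3),("jar",u>-2e-3)): print(nm,m.sum(),np.percentile(u[m],[1,99]),np.percentile(v[m],[1,99]))
rows([(.4938,.3492,.105,-11,4)])
```

```text
tin 823 [-0.05589474 -0.00858033] [-0.0334363   0.02488649]
jar 742 [-0.00048566  0.05259942] [-0.03080137  0.02323454]
t 17.7 p [0.4943 0.3421 0.1712] yaw -10.95 F [-0.1 -0.2  0.4] w 0.0853 zaxis [-0.001 -0.001 -1.   ]
[-0.011, -0.044, 0.414, 0.001, 0.001, 0.001] ,
[-0.011, -0.043, 0.414, 0.001, 0.001, 0.001] ,
[-0.011, -0.043, 0.413, 0.001, 0.001, 0.001] ,
[-0.011, -0.044, 0.414, 0.001, 0.001, 0.001] ,
-- [0.4938 0.3492 0.105 ]
```

View pics/top7.png

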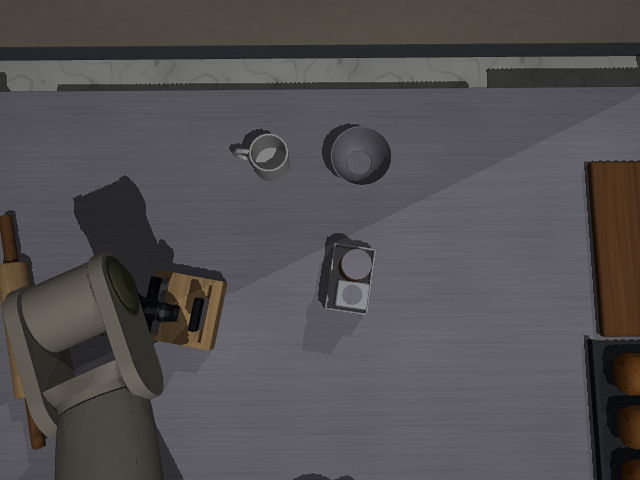

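Request:
{"op": "jog_arm", "data": {
  "plan": [
    [[-0.04,-0.17,0.1,0,0,0],[0,0,0.3,0,0,0],[0,0,0.4,0,0,0],[0,0,0.4,0,0,0],[0,0,0.3,0,0,0],[0,0,0.15,0,0,0],[0,0,0,0,0,0],[0,0,0,0,0,0]]
  ]
}}

```text
time_s: 18.5
position: [0.4946, 0.3494, 0.1061]
tool_rot: [[0.982, -0.19, 0.001], [-0.19, -0.982, 0.0], [0.001, -0.0, -1.0]]
ft_force: [-0.2, -0.3, 0.5]
grip_width: 0.0852
```

Run:
```python
from h import *
rows([(.4938,.3492,.105,-11,1)])
im,d=vision.get_image("side"); cv2.imwrite("pics/side8.png",cv2.resize(im[100:260,160:360,::-1],None,fx=4,fy=3.75))
```

```text
t 18.5 p [0.4946 0.3494 0.1061] yaw -10.96 F [-0.2 -0.3  0.5] w 0.0852 zaxis [ 0.001  0.    -1.   ]
[-0.019, 0.01, 0.028, -0.003, -0.004, 0.005] ,
-- [0.4938 0.3492 0.105 ]
```

View pics/side8.png

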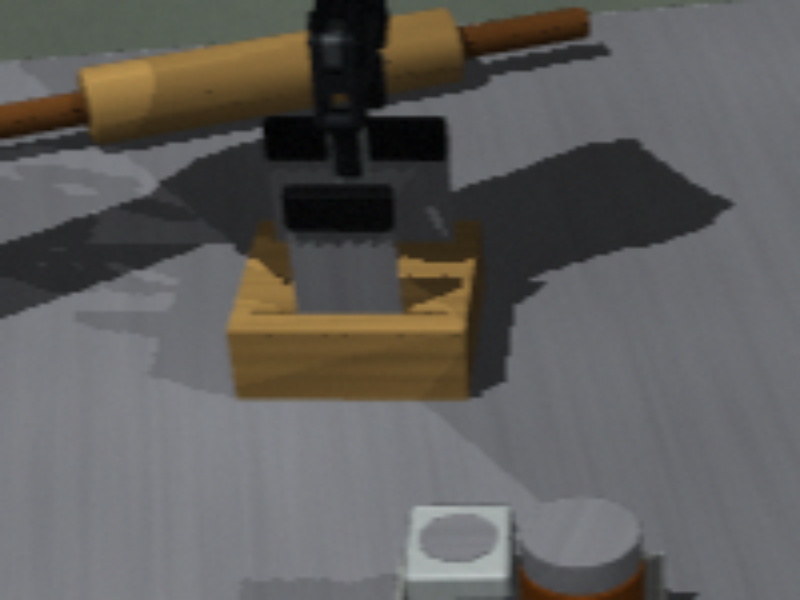

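The gripper straddles the middle of the wide bar at (345,140) in the crop, and the narrow scraper is clear in front. Closing now.

Request:
{"op": "jog_arm", "data": {
  "plan": [
    [[0,0,0,0,0,0],[0,0,0,0,0,0],[0,0,0,0,0,0],[0,0,0,0,0,0],[0,0,0,0,0,0],[0,0,0,0,0,0],[0,0,0,0,0,0],[0,0,0,0,0,0],[0,0,0,0,0,0],[0,0,0,0,0,0]]
  ],
  "grip": -1,
  "squeeze": 60
}}

```text
time_s: 19.55
position: [0.4945, 0.3495, 0.1059]
tool_rot: [[0.982, -0.19, 0.001], [-0.19, -0.982, 0.0], [0.0, -0.0, -1.0]]
ft_force: [1.8, 0.5, 3.3]
grip_width: 0.0129
```

Request:
{"op": "jog_arm", "data": {
  "plan": [
    [[0,0,-0.1,0,0,0],[0,0,-0.2,0,0,0],[0,0,-0.2,0,0,0],[0,0,0,0,0,0]]
  ]
}}

```text
time_s: 19.95
position: [0.4948, 0.3496, 0.1271]
tool_rot: [[0.982, -0.19, 0.002], [-0.19, -0.982, 0.001], [0.002, -0.001, -1.0]]
ft_force: [0.4, -0.3, -1.6]
grip_width: 0.0129
```

Request:
{"op": "jog_arm", "data": {
  "plan": [
    [[0,0,-0.3,0,0,0],[0,0,-0.6,0,0,0],[0,0,-0.8,0,0,0],[0,0,-0.8,0,0,0],[0,0,-0.6,0,0,0],[0,0,-0.2,0,0,0],[0,0,0,0,0,0],[0,0,0,0,0,0]]
  ]
}}

```text
time_s: 20.75
position: [0.4939, 0.3492, 0.2563]
tool_rot: [[0.982, -0.19, -0.002], [-0.19, -0.982, -0.001], [-0.002, 0.001, -1.0]]
ft_force: [-0.3, 0.2, -1.8]
grip_width: 0.0134
```

Run:
```python
from h import *
rows([(.5467,.0153,.255,-9.4,10)])
im,d=vision.get_image("side"); cv2.imwrite("pics/side9.png",im[:,:,::-1])
```

```text
t 20.75 p [0.4939 0.3492 0.2563] yaw -10.96 F [-0.3  0.2 -1.8] w 0.0134 zaxis [-0.002 -0.001 -1.   ]
[0.288, 0.794, 0.004, 0.001, 0.001, -0.018] ,
[0.286, 0.795, 0.004, 0.001, 0.001, -0.018] ,
[0.284, 0.796, 0.004, 0.001, 0.001, -0.018] ,
[0.282, 0.797, 0.004, 0.001, 0.001, -0.018] ,
[0.28, 0.797, 0.003, 0.001, 0.001, -0.018] ,
[0.277, 0.798, 0.003, 0.001, 0.001, -0.018] ,
[0.275, 0.799, 0.003, 0.001, 0.001, -0.018] ,
[0.273, 0.8, 0.003, 0.001, 0.001, -0.018] ,
[0.272, 0.8, 0.004, 0.001, 0.001, -0.018] ,
[0.269, 0.802, 0.003, 0.001, 0.001, -0.018] ,
-- [0.5467 0.0153 0.255 ]
```

View pics/side9.png

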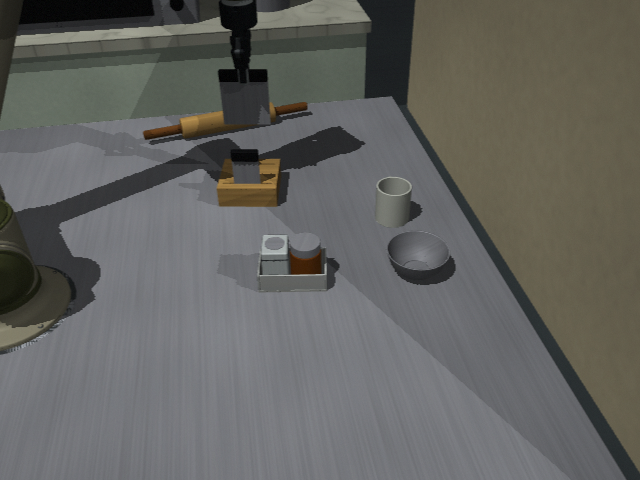

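The scraper is held level and upright at (245,97), and the narrow one is untouched at (245,165). Carrying it to the tote.

Request:
{"op": "jog_arm", "data": {
  "plan": [
    [[0.13,0.4,0,0,0,-0.018],[0.25,0.7,0,0,0,-0.018],[0.28,0.8,0,0,0,-0.018],[0.28,0.8,0,0,0,-0.018],[0.28,0.8,0,0,0,-0.018],[0.28,0.8,0,0,0,-0.018],[0.28,0.8,0,0,0,-0.018],[0.28,0.8,0,0,0,-0.018],[0.28,0.8,0,0,0,-0.018],[0.25,0.75,0,0,0,-0.018]]
  ]
}}

```text
time_s: 21.8
position: [0.5432, 0.0363, 0.2564]
tool_rot: [[0.987, -0.164, -0.002], [-0.164, -0.987, 0.0], [-0.002, 0.0, -1.0]]
ft_force: [1.2, 0.1, -2.3]
grip_width: 0.0131
```

Request:
{"op": "jog_arm", "data": {
  "plan": [
    [[0.13,0.35,0,0,0,0],[0.02,0.15,0,0,0,0],[0,0,0,0,0,0],[0,0,0,0,0,0],[0,0,0,0,0,0]]
  ]
}}

```text
time_s: 22.3
position: [0.5459, 0.0182, 0.2577]
tool_rot: [[0.987, -0.162, -0.0], [-0.162, -0.987, 0.0], [-0.0, -0.0, -1.0]]
ft_force: [0.1, 0.4, -2.5]
grip_width: 0.013
```

Run:
```python
from h import *
rows([(.5467,.0153,.21,-9.4,4)])
for n in("side","top"):
    im,d=vision.get_image(n); cv2.imwrite(f"pics/{n}10.png",im[:,:,::-1])
    e=spotter.trace(n,"scraper")[:1]
    P=cloud(n,d)
    s=env.observe(); p=s['position']
    a=np.radians(-9.4)
    u=(P[:,:2]-p[:2])@[np.cos(a),np.sin(a)];v=(P[:,:2]-p[:2])@[-np.sin(a),np.cos(a)]
    for z0 in(.16,.18,.2,.22,.24,.25,.265):
        m=(abs(P[:,2]-z0)<.004)&(abs(u)<.065)&(abs(v)<.02)
        if m.sum()>10: 
            for k,mm in(("-",m&(u<-.02)),("+",m&(u>.02))):
                if mm.sum()>5: print(n,z0,k,mm.sum(),"u",np.round(np.percentile(u[mm],[2,98]),4),"v",np.round(np.percentile(v[mm],[5,50,95]),4))
```

```text
t 22.3 p [0.5459 0.0182 0.2577] yaw -9.32 F [ 0.1  0.4 -2.5] w 0.013 zaxis [-0.  0. -1.]
[0.008, 0.017, 0.298, -0.0, 0.0, 0.002] ,
[0.008, 0.017, 0.299, -0.0, 0.0, 0.002] ,
[0.008, 0.017, 0.298, -0.0, 0.0, 0.002] ,
[0.007, 0.017, 0.299, -0.0, 0.0, 0.002] ,
-- [0.5467 0.0153 0.21  ]
side 0.16 - 63 u [-0.0536 -0.0217] v [-0.0032 -0.0001  0.0023]
side 0.16 + 61 u [0.0215 0.0511] v [-0.0029 -0.0009  0.0022]
side 0.18 - 67 u [-0.0541 -0.0209] v [-0.0049 -0.0015  0.002 ]
side 0.18 + 60 u [0.0204 0.0514] v [-0.0037 -0.0012  0.001 ]
side 0.2 - 69 u [-0.0537 -0.0216] v [-0.0036 -0.0009  0.0014]
side 0.2 + 54 u [0.0206 0.0499] v [-0.0035 -0.001   0.0019]
side 0.22 - 73 u [-0.0531 -0.0204] v [-0.0032 -0.0012  0.0022]
side 0.22 + 62 u [0.0212 0.0502] v [-0.004  -0.0015  0.0018]
side 0.24 - 69 u [-0.0532 -0.0211] v [-0.004  -0.0015  0.0015]
side 0.24 + 70 u [0.02   0.0505] v [-0.0038 -0.0009  0.0019]
side 0.25 - 81 u [-0.0542 -0.0204] v [-0.0043 -0.0014  0.0011]
side 0.25 + 65 u [0.0204 0.0507] v [-0.0039 -0.0013  0.0022]
side 0.265 - 71 u [-0.0529 -0.0212] v [-0.0094 -0.006  -0.0028]
side 0.265 + 67 u [0.021 0.051] v [-0.0095 -0.006  -0.0032]
```

View pics/side10.png

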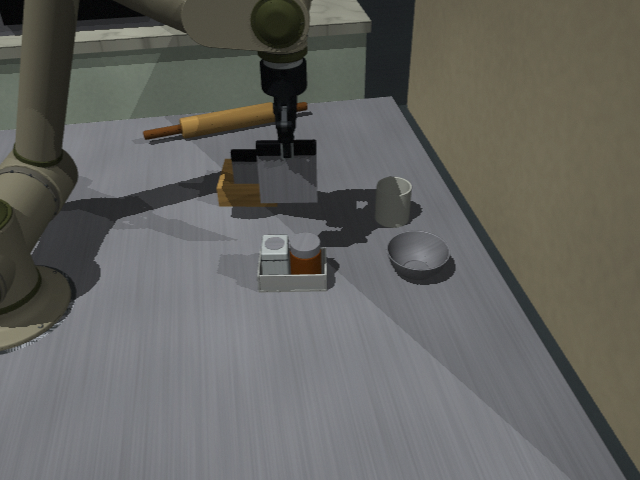

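View pics/top10.png

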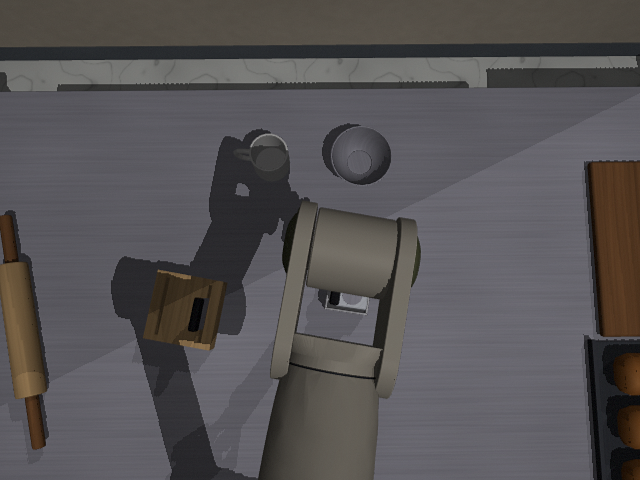

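Request:
{"op": "jog_arm", "data": {
  "plan": [
    [[0.05,0.07,0.2,0,0,0],[0,0,0.4,0,0,0],[0,0,0.4,0,0,0],[0,0,0.2,0,0,0],[0,0,0,0,0,0],[0,0,0,0,0,0],[0,0,0,0,0,0]]
  ]
}}

```text
time_s: 23.2
position: [0.548, 0.0139, 0.2105]
tool_rot: [[0.987, -0.163, 0.001], [-0.163, -0.987, -0.0], [0.001, 0.0, -1.0]]
ft_force: [-0.1, 0.6, -1.8]
grip_width: 0.0131
```

Run:
```python
from h import *
rows([(.5475,.0152,.16,-9.4,4)])
im,d=vision.get_image("side"); cv2.imwrite("pics/side11.png",cv2.resize(im[130:310,200:400,::-1],None,fx=3.3,fy=3.3))
P=cloud("side",d); a=np.radians(-9.4); v=P[:,:2]@[-np.sin(a),np.cos(a)];u=P[:,:2]@[np.cos(a),np.sin(a)]
for z0 in(.12,.14,.16,.18):
    m=(abs(P[:,2]-z0)<.005)&(abs(u-.537)<.06)&(abs(v-.104)<.02); print(z0,m.sum(),np.percentile(v[m],[5,50,95]),np.percentile(u[m],[1,99]))
T=(abs(P[:,2]-.09)<.007)&(abs(u-.537)<.06)&(v<.11)&(v>.02)
print("lids",T.sum(),np.percentile(v[T],[1,50,99]))
```

```text
t 23.2 p [0.548  0.0139 0.2105] yaw -9.41 F [-0.1  0.6 -1.8] w 0.0131 zaxis [ 0.001 -0.    -1.   ]
[-0.005, -0.008, 0.315, 0.0, -0.002, -0.0] ,
[-0.004, -0.008, 0.315, 0.0, -0.002, -0.0] ,
[-0.004, -0.007, 0.316, 0.0, -0.002, -0.0] ,
[-0.005, -0.008, 0.315, 0.0, -0.002, -0.0] ,
-- [0.5475 0.0152 0.16  ]
0.12 232 [0.09885384 0.10194739 0.10481286] [0.48534971 0.58938073]
0.14 241 [0.09875453 0.10200306 0.10473222] [0.48511183 0.58653801]
0.16 251 [0.09889192 0.1017785  0.10458957] [0.48452969 0.58861246]
0.18 259 [0.09834957 0.1016694  0.10441234] [0.48528328 0.58891853]
lids 1124 [0.03638034 0.06101631 0.09417191]
```

View pics/side11.png

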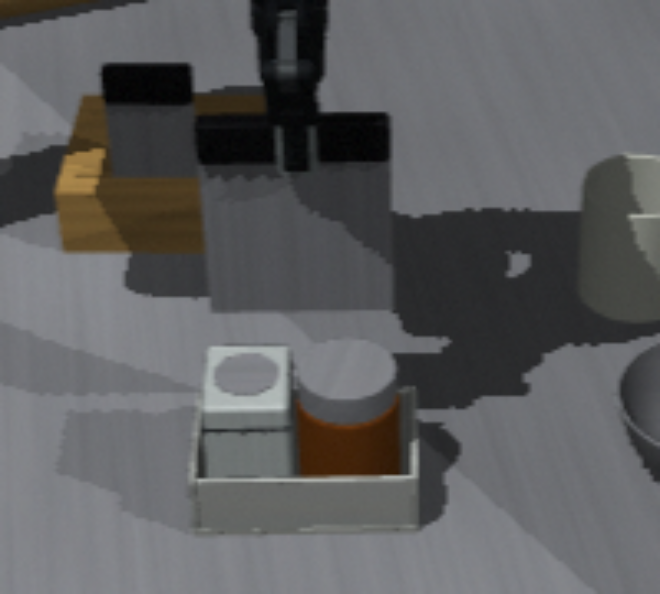

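Request:
{"op": "jog_arm", "data": {
  "plan": [
    [[0,-0.03,0,0,0,0],[0,0,0.2,0,0,0],[0,0,0.3,0,0,0],[0,0,0.3,0,0,0],[0,0,0.3,0,0,0],[0,0,0.2,0,0,0],[0,0,0,0,0,0],[0,0,0,0,0,0]]
  ]
}}

```text
time_s: 24.05
position: [0.548, 0.0151, 0.1579]
tool_rot: [[0.987, -0.163, 0.0], [-0.163, -0.987, -0.0], [0.0, 0.0, -1.0]]
ft_force: [-0.1, -0.7, -1.0]
grip_width: 0.0132
```

Run:
```python
from h import *
rows([(.5475,.0152,.112,-9.4,4)])
p=env.observe()['position']; print("v",p[0]*.1633+p[1]*.9866)
im,d=vision.get_image("side"); cv2.imwrite("pics/side12.png",cv2.resize(im[130:310,200:400,::-1],None,fx=3.3,fy=3.3))
```

```text
t 24.05 p [0.548  0.0151 0.1579] yaw -9.41 F [-0.1 -0.7 -1. ] w 0.0132 zaxis [ 0. -0. -1.]
[-0.003, -0.0, 0.287, 0.0, -0.001, -0.0] ,
[-0.003, -0.0, 0.287, 0.0, -0.001, -0.0] ,
[-0.003, -0.0, 0.287, 0.0, -0.001, -0.0] ,
[-0.003, -0.001, 0.287, 0.0, -0.001, -0.0] ,
-- [0.5475 0.0152 0.112 ]
v 0.10438096206635124
```

View pics/side12.png

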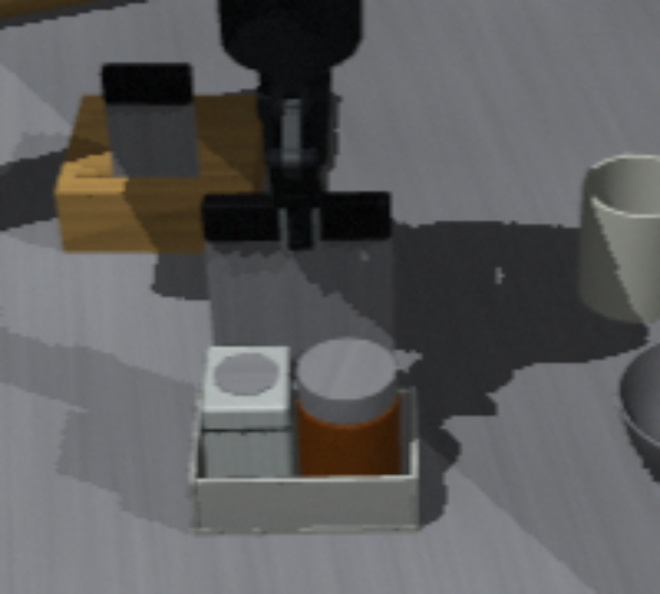

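The blade went behind the lids without touching them. Lowering past the rim.

Request:
{"op": "jog_arm", "data": {
  "plan": [
    [[0,0,0.15,0,0,0],[0,0,0.15,0,0,0],[0,0,0.15,0,0,0],[0,0,0.15,0,0,0],[0,0,0.1,0,0,0],[0,0,0,0,0,0]]
  ]
}}

```text
time_s: 24.7
position: [0.5475, 0.0152, 0.129]
tool_rot: [[0.987, -0.163, -0.001], [-0.163, -0.987, 0.0], [-0.001, -0.0, -1.0]]
ft_force: [0.0, 0.2, -2.1]
grip_width: 0.013
```

Request:
{"op": "jog_arm", "data": {
  "plan": [
    [[0,0,0.1,0,0,0],[0,0,0.12,0,0,0],[0,0,0.12,0,0,0],[0,0,0.08,0,0,0],[0,0,0,0,0,0],[0,0,0,0,0,0]]
  ]
}}

```text
time_s: 25.3
position: [0.5478, 0.0151, 0.1129]
tool_rot: [[0.987, -0.163, 0.0], [-0.163, -0.987, 0.0], [0.0, -0.0, -1.0]]
ft_force: [0.7, -0.5, -1.9]
grip_width: 0.013
```

Request:
{"op": "jog_arm", "data": {
  "plan": [
    [[0,0,0.06,0,0,0],[0,0,0.06,0,0,0],[0,0,0.04,0,0,0],[0,0,0.02,0,0,0],[0,0,0,0,0,0],[0,0,0,0,0,0]]
  ]
}}

```text
time_s: 25.9
position: [0.5478, 0.0151, 0.1058]
tool_rot: [[0.987, -0.163, 0.0], [-0.163, -0.987, -0.0], [0.0, 0.0, -1.0]]
ft_force: [-0.5, 0.1, -2.2]
grip_width: 0.0131
```

Run:
```python
from h import *
rows([])
im,d=vision.get_image("side"); cv2.imwrite("pics/side13.png",cv2.resize(im[130:310,200:400,::-1],None,fx=3.3,fy=3.3))
P=cloud("side",d); a=np.radians(-9.4); v=P[:,:2]@[-np.sin(a),np.cos(a)];u=P[:,:2]@[np.cos(a),np.sin(a)]
m=(abs(u-.537)<.06)&(abs(v-.1)<.02)&(P[:,2]>.1)&(abs(u-.537)>.02); print("bar top z",np.percentile(P[m,2],[50,98]))
```

```text
t 25.9 p [0.5478 0.0151 0.1058] yaw -9.41 F [-0.5  0.1 -2.2] w 0.0131 zaxis [ 0. -0. -1.]
bar top z [0.2101455 0.3986155]
```

View pics/side13.png

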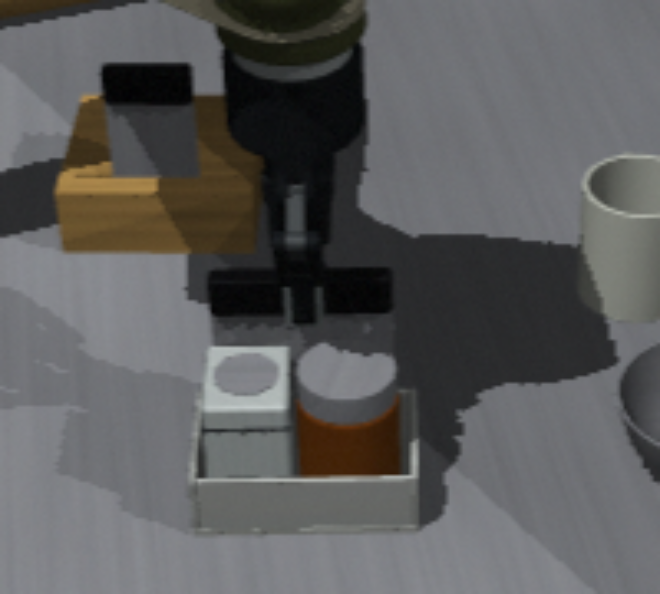

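Request:
{"op": "jog_arm", "data": {
  "plan": [
    [[0,0,0.02,0,0,0],[0,0,0.02,0,0,0],[0,0,0,0,0,0],[0,0,0,0,0,0]]
  ]
}}

```text
time_s: 26.35
position: [0.548, 0.0151, 0.1049]
tool_rot: [[0.987, -0.163, 0.001], [-0.163, -0.987, -0.0], [0.001, 0.0, -1.0]]
ft_force: [-1.7, 0.5, 4.6]
grip_width: 0.0134
```

The scraper touches the floor lightly. I'll tilt it about its lower edge by about 2.5° toward the tin and jar, so that it settles gently against them when released.

Request:
{"op": "jog_arm", "data": {
  "plan": [
    [[0,0,-0.01,0,0,0],[0,0.027,0,0.07,0,0],[0,0.027,0,0.07,0,0],[0,0.027,0,0.07,0,0],[0,0.027,0,0.07,0,0],[0,0,0,0,0,0],[0,0,0,0,0,0]]
  ]
}}

```text
time_s: 27.05
position: [0.5473, 0.0107, 0.1048]
tool_rot: [[0.986, -0.164, 0.008], [-0.164, -0.986, 0.042], [0.001, -0.043, -0.999]]
ft_force: [-1.5, 1.0, 5.1]
grip_width: 0.0129
```

Run:
```python
from h import *
rows([]); p=env.observe()['position']; print("v",p[0]*.1633+p[1]*.9866)
im,d=vision.get_image("side"); cv2.imwrite("pics/side14.png",cv2.resize(im[130:310,200:400,::-1],None,fx=3.3,fy=3.3))
```

```text
t 27.05 p [0.5473 0.0107 0.1048] yaw -9.43 F [-1.5  1.   5.1] w 0.0129 zaxis [ 0.008  0.042 -0.999]
v 0.09990671636631523
```

View pics/side14.png

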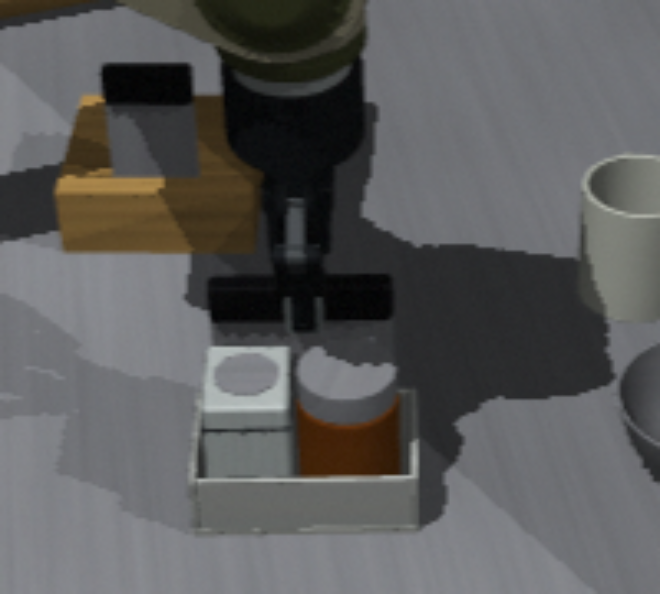

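Request:
{"op": "jog_arm", "data": {
  "plan": [
    [[0,0,0,0,0,0],[0,0,0,0,0,0],[0,0,0,0,0,0],[0,0,0,0,0,0],[0,0,0,0,0,0],[0,0,0,0,0,0]]
  ],
  "grip": 0
}}

```text
time_s: 27.7
position: [0.5471, 0.0109, 0.1044]
tool_rot: [[0.987, -0.163, 0.007], [-0.163, -0.986, 0.041], [-0.0, -0.042, -0.999]]
ft_force: [-0.6, -0.7, -0.0]
grip_width: 0.0424
```

Request:
{"op": "jog_arm", "data": {
  "plan": [
    [[0,0,-0.1,0,0,0],[0,0,-0.3,0,0,0],[0,0,-0.5,0,0,0],[0,0,-0.6,0,0,0],[0,0,-0.6,0,0,0],[0,0,-0.6,0,0,0],[0,0,-0.3,0,0,0],[0,0,0,0,0,0]]
  ]
}}

```text
time_s: 28.5
position: [0.5469, 0.0057, 0.227]
tool_rot: [[0.987, -0.163, 0.012], [-0.163, -0.986, 0.04], [0.005, -0.042, -0.999]]
ft_force: [-0.3, -0.0, -0.1]
grip_width: 0.0427
```

Run:
```python
from h import *
rows([])
im,d=vision.get_image("side"); cv2.imwrite("pics/side15.png",cv2.resize(im[130:310,200:400,::-1],None,fx=3.3,fy=3.3))
```

```text
t 28.5 p [0.5469 0.0057 0.227 ] yaw -9.41 F [-0.3 -0.  -0.1] w 0.0427 zaxis [ 0.012  0.04  -0.999]
```

View pics/side15.png

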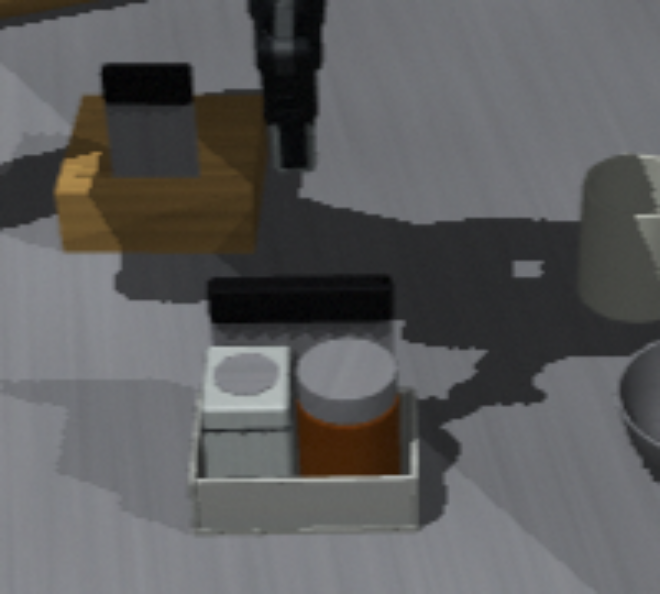

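The scraper stands in the gap behind the tin and jar, leaning slightly. I'll move the arm away and check from above.

Request:
{"op": "jog_arm", "data": {
  "plan": [
    [[0,0.3,-0.1,0,0,0],[0,0.6,-0.1,0,0,0],[0,0.7,-0.1,0,0,0],[0,0.7,0,0,0,0],[0,0.7,0,0,0,0],[0,0.7,0,0,0,0],[0,0.7,0,0,0,0],[0,0.5,0,0,0,0],[0,0.2,0,0,0,0],[0,0,0,0,0,0]]
  ]
}}

```text
time_s: 29.55
position: [0.5124, -0.1965, 0.2272]
tool_rot: [[0.986, -0.165, 0.006], [-0.165, -0.985, 0.042], [-0.001, -0.043, -0.999]]
ft_force: [-0.3, 0.8, 0.3]
grip_width: 0.0425
```

Run:
```python
from h import *
rows([])
for n in("top","side"):
    im,d=vision.get_image(n); cv2.imwrite(f"pics/{n}16.png",im[:,:,::-1])
    P=cloud(n,d); a=np.radians(-9.4); q=P[:,:2]-[.542,-.0163]; u=q@[np.cos(a),np.sin(a)]; v=q@[-np.sin(a),np.cos(a)]; z=P[:,2]
    for nm,z0,z1 in(("bar top",.129,.142),("bar",.11,.127),("blade",.097,.106),("lids",.083,.0965)):
        m=(z>z0)&(z<z1)&(abs(u)<.07)&(abs(v)<.06)
        if m.sum()>5: print(n,nm,m.sum(),"z",np.round(np.median(z[m]),4),"u",np.round(np.percentile(u[m],[1,99]),4),"v",np.round(np.percentile(v[m],[2,50,98]),4))
```

```text
t 29.55 p [ 0.5124 -0.1965  0.2272] yaw -9.5 F [-0.3  0.8  0.3] w 0.0425 zaxis [ 0.006  0.042 -0.999]
top bar top 463 z 0.1343 u [-0.0514  0.0517] v [0.0192 0.026  0.0327]
top bar 41 z 0.1195 u [-0.0516  0.0473] v [0.0318 0.0334 0.0339]
top blade 67 z 0.0976 u [0.0013 0.0525] v [-0.0265 -0.0088  0.0146]
top lids 1280 z 0.0926 u [-0.0554  0.0512] v [-0.0314 -0.0064  0.0161]
side bar top 166 z 0.1326 u [-0.0529  0.0508] v [0.0155 0.0217 0.0322]
side bar 227 z 0.1183 u [-0.0526  0.0507] v [0.0156 0.0189 0.0225]
side blade 105 z 0.1005 u [-0.0528  0.0523] v [0.0206 0.0247 0.028 ]
side lids 955 z 0.0917 u [-0.0558  0.0521] v [-0.0349 -0.0092  0.0279]
```

View pics/top16.png

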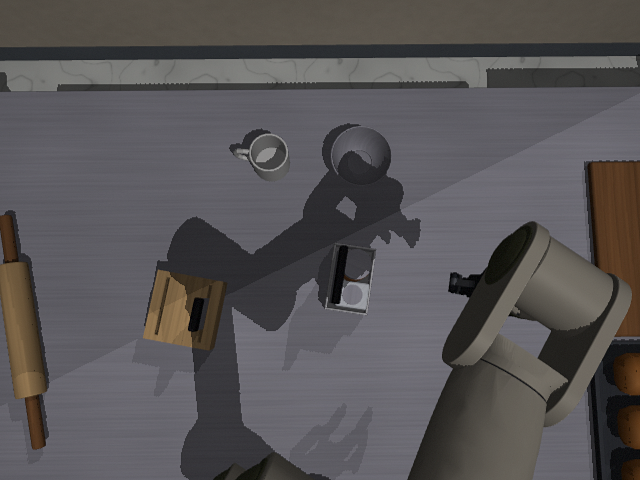

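```bash
python3 -c "
from rig import close_job; print(close_job())"
```

```text
the job is handed in; nothing more can be done
None
```

I packed the tote in the order asked and handed the job in at about 30 s of the 67 s allowed. I set the tin down first, then the jar beside it. I lifted the wide scraper out of its slot last and set it blade down in the gap by the tote's +y long wall.

**Final check:** the last pictures from both cameras were taken with the arm about 0.2 m clear.
- **Scraper:** the grip bar's top is at about 0.133–0.134 m, which means the blade is standing on the tote floor. It leans about 3° onto the tin and jar; I tilted it that way on purpose so it would settle gently when released.
- **Tin and jar:** their tops are at about 0.092 m, so both are upright on the floor.
- **Things to leave alone:** the narrow scraper, bowl and mug look unmoved in the pictures.

**Forces:** the highest reading I saw was about 6 N. Each item was lowered until it touched lightly before I let go.

**Disagreement:** the two cameras differed by 1–4 mm. I averaged them and corrected using the arm's measured position while it held each item. No check failed.

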